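# Bed the cover plate of a sample holder and set its thumbscrew

### The job

Press the loose cover plate down in the sample holder until it lies level and fully home on the bed. Then turn the black winged thumbscrew on the bridge clockwise until it seats, and back it off a quarter turn. Finish while still gripping the thumbscrew at that setting, without letting go, and leave the small vessels round the holder where they are.

Things in the scene. Friction and masses are not known exactly. Their poses are not given: they have to be found in the camera images.
- holder: Fixed aluminium sample holder, block 130 x 210 x 20 mm; place and yaw vary. Origin: centre of its underside, z up. Pocket 94 x 154 mm centred on it: bed 20 mm above the origin, walls 12 mm above the bed. A 30 mm wide bridge (top 54 mm above the origin) crosses the pocket along x at y = +55 mm and carries the thumbscrew; the -y end of the pocket is open above.
- plate: Loose flat steel cover plate 90 x 150 x 6 mm, 0.2 kg, in the pocket with 2 mm play all round. Origin: centre of its underside, z up; its axes lie along the holder's. Its +y end rests on the bed under the bridge, its -y end is held up by the two lift pins. Home: its underside lies on the bed, 20 mm above the holder's origin.
- plate_high_end (a point): A point on the plate's top face, on its centre line, 20 mm from the edge of the propped-up -y end: a good place to press. Axes as the plate's.
- pins (a joint): Height in m of two steel lift pins (10 mm thick, at x = +-25, y = -62 mm in the holder) above the bed: about 0.006 to 0.008 at the start, 0 = flush. No spring: friction of about 4 N keeps them where they are left. Pressing the plate's high end with 5 to 10 N pushes them flush, and they stay there.
- thumbscrew (a joint): Angle in rad from its seat: 0 = fully screwed in (hard stop, shoulder on the bridge), growing counter-clockwise seen from above, at most 4.7; starts at 1.95 to 2.85. Clockwise lowers it, 4 mm a turn (upright axis). Friction about 0.05 N m; it stays where it is left. A quarter turn from the seat is 1.57.
- wing (a point): Centre of the grip of the thumbscrew, on its upright axis: black bar 42 mm long (point x), 12 mm thick (y), 32 mm high, reaching 12 mm above and 20 mm below this point. Grip it from above across the 12 mm. A round shoulder, 20 mm wide, tops out 22 mm below. 86 mm above the holder's origin when seated; turns and rises with the screw.
- spindle: The thumbscrew's steel shank under the wing, 8 mm thick, with the wing on it. Origin on the turning axis at the shoulder's underside; rises and sinks with the screw but its axes do not turn.
- petri_dish: Bystander: small glass dish, 50 mm wide, 14 mm high, in front of the holder (its -x side). Origin at centre of underside.
- crucible: Bystander: white crucible, 40 mm wide, 36 mm high, behind the holder (its +x side). Origin at centre of underside.
- beaker_50: Bystander: small glass beaker, 47 mm wide, 58 mm high, behind the holder (its +x side). Origin at centre of underside.
Not all that is in view belongs to the job. Several things have the shape of the plate; the one meant has the colours described above.

How it is judged:
By the outcome, as a careful person would: the job done as asked, in the order asked, and still so for the second after the job is handed in, while the arm keeps its last pose, push and grip.
It also fails if it takes over 72 s, if anything falls off the work surface, if the arm or the gripper's body presses on something with over 40 N, if the wrist force passes 120 N, or if a joint passes its speed limit or range.

### The arm

A 7-joint arm with a two-finger parallel gripper is mounted at the origin on a cart in front of the work surface, level with it; the furniture and walls round the work are solid. World frame = base frame: x ahead of the robot, y to its left, z up, the work surface at z = 0. Lengths are in m, angles in rad, forces in N, time in s.
With the tool pointing down it reaches from about 0.4 to 0.85 m from the base axis. Payload 10.4 kg.
Tool frame: the origin (TCP) lies between the finger pads; the fingertips stand 11 mm ahead of it and the grasp point (between the pads) lies 8 mm behind it (r.tcp_to_tips is the distance from the TCP to the fingertips, in m); z points along the fingers, y is the line along which they close (so a half turn about z gives the same grasp; the last joint's range is limited). The gripper opens to 87 mm and grips with 3 to 60 N. Pads are 19 mm wide; open, the fingers measure 117 mm over their backs; the gripper's body (75 mm by 190 mm) begins 51 mm behind the grasp point.
Start: joints at [1.229, 0.332, -0.065, 1.46, 0.022, 1.35, -0.088], TCP at [0.196, -0.594, 0.234] pointing down, gripper open.
Joint ranges: [-2.6, 2.6], [-0.5, 2.12], [-1.47, 1.34], [0.16, 2.42], [-1.27, 4.41], [0.06, 2.06], [-2.6, 2.6]. Speed limits (rad/s): [2.22, 2.22, 2.79, 2.79, 3.14, 3.14, 3.14].

### API

Orientations are given as a unit quaternion [x, y, z, w].
In Python, from bench import r gives the robot as it stands. The module is installed in compiled form; this text tells all that it offers.
- The arm moves only by the shell command python3 -m crank 'ROWS' [FORCE]. ROWS is JSON, a list of rows, each an object of numbers: "claw": the closure, from -1 (fully open) to 1 (shut); "dx", "dy", "dz": the shift along the tool's x, y, z each as a share of 3 cm, from -1 to 1; "ax", "ay", "az": the turn, a rotation vector about the tool's x, y, z each as a share of 6 degrees, from -1 to 1. A call has 1 to 8 rows; each row shifts and turns the commanded pose from where the row before left it, along the tool's axes as they then stand; what a row does not reach is not made up. A row lasts 1/12 s, in which the tool goes at most 41.7 mm and 7.16 degrees, less where a joint would pass 70% of its speed; a pose out of reach is approached as far as the arm can. A call with a number of a shift or a turn outside -1 to 1 is refused whole. A call with a gripper value outside its range is refused whole. The fingers move at their own pace and stop on an object; FORCE is the grip in N (left out, the last holds). Time passes only in rows, so rows that do not move let the fingers close. It gives the time, the measured TCP pose, the force, the opening and the grip force at its end, in the units of the state.
- r.read_state(): the state, without advancing time (a new reading comes with each control period).
- r.camera(name): name is "scene" or "top"; returns a dict with "color" (384x512x3 uint8, red, green, blue), "mtx" (3x3 intrinsics, pixels), "R" (3x3) and "t" (3): a world point X has camera coordinates R X + t. Camera axes: x right, y down, z forward; pixel columns grow to the right and rows downward; lengths in m; the calibration is good to about 2 mm. A picture is of the moment at which its call begins. There is no depth.
- r.close_job(): hands the job in; it is judged then, once.
The state is a dict: "time": time; "joint_positions": joint angles; "joint_vel": joint speeds; "joint_torque": joint torques, N m; "ee_pos": TCP position; "eef_rot": TCP orientation; "ft_force": force on the tool from outside, world axes, zero at the start; "torque": the same for the moment, N m; "width": finger opening in m; "grip_force": force on a finger pad.
Only numpy, scipy, OpenCV 4.12 (cv2) and the standard library are available. Lean on these libraries where they do the work, as an engineer would, in place of code of your own. Each camera call takes 0.05 s, during which the arm holds its last target. There are 200 camera calls.

## Working session

There is one attempt and no reset: what is moved stays moved. The work goes in short steps, Python scripts to look and compute and a shell command to move; the robot and the scene stay as the last step left them, time stands still between calls to the robot, and variables do not carry over. Pictures are saved under pics/ and viewed, at most 10 in all, crops included, and the job is handed in when it is done.

```bash
mkdir -p pics; cat > h.py <<'E'
from bench import r
import numpy as np, cv2
def save(c,n,crop=None,s=1):
    im=c["color"][:,:,::-1]
    if crop: x0,y0,x1,y1=crop; im=im[y0:y1,x0:x1]
    cv2.imwrite(n,cv2.resize(im,None,fx=s,fy=s,interpolation=cv2.INTER_CUBIC))
def ray(c,u,v):
    d=np.linalg.inv(c["mtx"])@[u,v,1]; R=np.array(c["R"]); return -R.T@c["t"], R.T@d
def onz(c,u,v,z):
    o,d=ray(c,u,v); return o+d*(z-o[2])/d[2]
def proj(c,X):
    p=c["mtx"]@(np.array(c["R"])@X+c["t"]); return p[:2]/p[2]
E
python3 - <<'E'
from h import *
import pickle
a=r.camera("scene");b=r.camera("top")
pickle.dump((a,b),open("c0.pkl","wb"))
im=np.hstack([a["color"],b["color"]])
save(a,"pics/s0.png",s=1.5);save(b,"pics/t0.png",s=1.5)
s=r.read_state();print({k:np.round(v,3) for k,v in s.items()}, r.tcp_to_tips)
for c in(a,b):print(np.round(c["R"],2).tolist(),np.round(c["t"],3),ray(c,256,192))
E
```

```text
{'time': np.float64(0.1), 'joint_positions': array([ 1.229,  0.333, -0.065,  1.461,  0.022,  1.35 , -0.089]), 'joint_vel': array([-0.001, -0.001, -0.001, -0.001,  0.   ,  0.001, -0.001]), 'joint_torque': array([ 3.0000e-03, -6.2455e+01,  2.5000e-02, -3.9072e+01, -6.1000e-02,
        3.7000e-02,  0.0000e+00]), 'ee_pos': array([ 0.196, -0.593,  0.233]), 'eef_rot': array([ 0.987,  0.159, -0.   , -0.001]), 'ft_force': array([0.063, 0.128, 1.334]), 'torque': array([-0.021, -0.021, -0.019]), 'grip_force': np.float64(0.0), 'width': np.float64(0.087)} 0.011
[[0.46, -0.89, 0.01], [-0.47, -0.25, -0.85], [0.76, 0.38, -0.53]] [-0.137  0.359  1.388] (array([-0.81827925, -0.55582871,  1.04694142]), array([ 0.75592456,  0.37310607, -0.53796869]))
[[0.02, -1.0, 0.02], [-0.99, -0.02, -0.13], [0.13, -0.01, -0.99]] [0.117 0.536 1.374] (array([0.34921246, 0.14717119, 1.43039659]), array([ 0.13824937, -0.01216311, -0.99035014]))
```

View pics/s0.png

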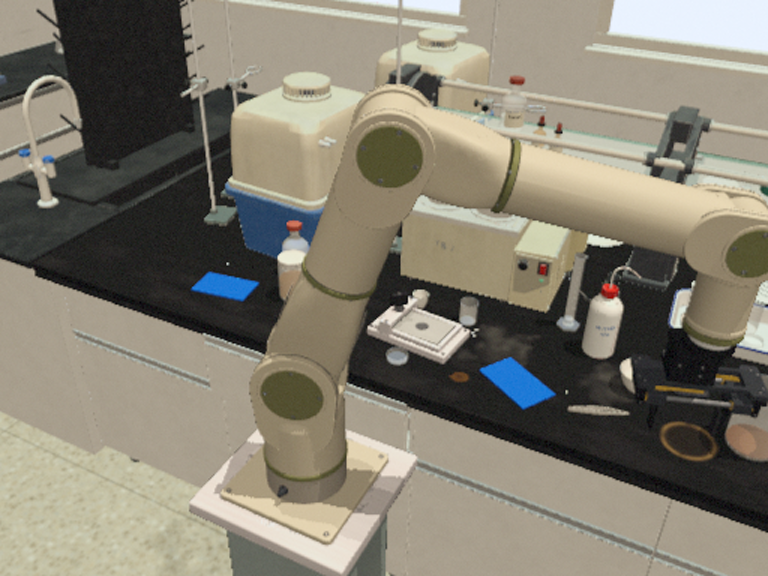

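View pics/t0.png

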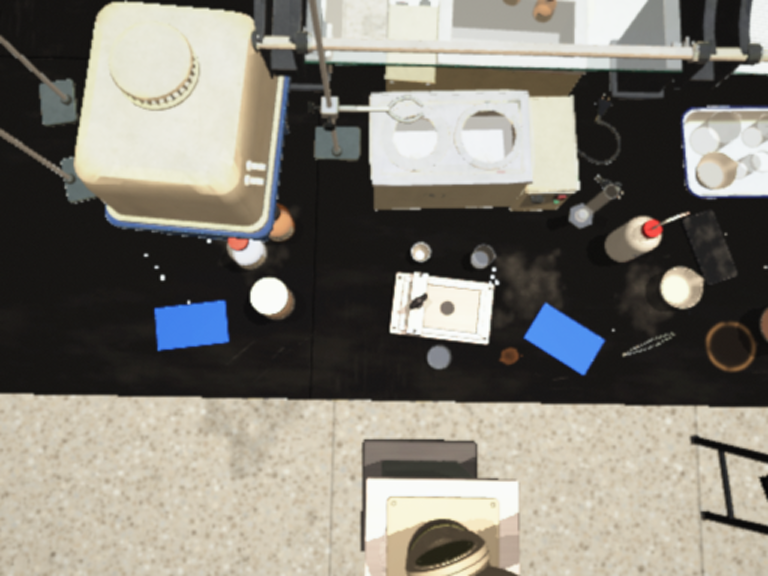

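The scene view shows the holder at about (422,330) and the top view at (442,309). The thumbscrew is the black bar at about (417,301) in the top view, on the +y (left) bridge. Plate lookalikes are the blue plates at top (192,325) and (565,339). The one I want is the steel plate in the holder pocket, top (450,309), with the petri dish at (438,357), the crucible at (421,252) and the beaker at (482,257).

```bash
python3 - <<'E'
from h import *
import pickle
a,b=pickle.load(open("c0.pkl","rb"))
save(b,"pics/t1.png",(245,150,345,255),5.7)
im=b["color"][150:255,245:345]
m=(im.min(2)>120).astype(np.uint8)
cs,_=cv2.findContours(m,cv2.RETR_EXTERNAL,cv2.CHAIN_APPROX_NONE)
c=max(cs,key=cv2.contourArea);rc=cv2.minAreaRect(c);bx=cv2.boxPoints(rc)+[245,150]
print(cv2.contourArea(c),rc,bx)
P=np.array([onz(b,*p,0.032)for p in bx]);print(P.round(4),P.mean(0))
print([np.linalg.norm(P[i]-P[i-1])for i in range(4)])
E
```

```text
2621.0 ((50.879337310791016, 52.50551986694336), (68.50849914550781, 46.387203216552734), 6.842773914337158) [[259.10567856 221.45267487]
 [264.63249588 175.39590073]
 [332.65299988 183.55836487]
 [327.12617493 229.61514282]]
[[ 0.4511  0.1186  0.032 ]
 [ 0.5984  0.1034  0.032 ]
 [ 0.5764 -0.114   0.032 ]
 [ 0.4293 -0.0958  0.032 ]] [0.51381543 0.00302908 0.032     ]
[np.float64(0.2155337139017623), np.float64(0.1481141088770557), np.float64(0.21854490728892964), np.float64(0.14817205127584474)]
```

View pics/t1.png

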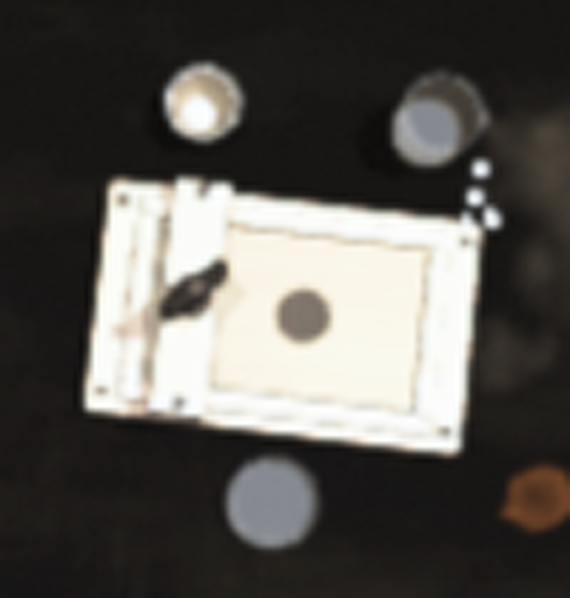

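The crop shows the holder with corners at about (110,178), (483,226), (462,455), (85,410). The bridge with the black wing centred near (195,290) is toward the left (+y) end. The pale plate sits in the pocket with its free end to the right (-y).

```bash
python3 - <<'E'
from h import *
import pickle
a,b=pickle.load(open("c0.pkl","rb"))
q=np.array([[110,178],[483,226],[462,455],[85,410]])/5.7+[245,150]-.4
P=np.array([onz(b,*p,0.032)for p in q]);C=P.mean(0)
print(P.round(4),C,[np.linalg.norm(P[i]-P[i-1]).round(4)for i in range(4)])
ey=(P[0]+P[3]-P[1]-P[2]);ey/=np.linalg.norm(ey);yaw=np.arctan2(-ey[0],ey[1])
ex=np.array([ey[1],-ey[0],0]);print("yaw",yaw,"ex",ex,"ey",ey)
H=lambda x,y,z:np.array([C[0],C[1],0])+ex*x+ey*y+[0,0,z]
print("high",H(0,-55,0)*1, H(0,-.055,.032),"screw",H(0,.055,.086))
# wing by dark mask on bridge region
for c,n in((b,"top"),(a,"scene")):
    u=proj(c,H(0,.055,.087));print(n,u)
    x0,y0=(u-14).astype(int);im=c["color"][y0:y0+28,x0:x0+28].max(2)
    m=(im<75).astype(np.uint8)
    k,l,s,ce=cv2.connectedComponentsWithStats(m)
    for i in range(1,k):
        if s[i,4]<8: continue
        pts=np.argwhere(l==i)[:,::-1].astype(np.float32);print(s[i],ce[i]+[x0,y0],cv2.minAreaRect(pts))
        if n=="top":
            w=np.array([onz(c,*(p+[x0,y0]),.094)for p in pts]);print("  mean",w.mean(0),"dir",np.degrees(np.arctan2(*np.linalg.svd(w[:,:2]-w[:,:2].mean(0))[2][0][::-1])))
save(a,"pics/s1.png",(235,185,325,250),8)
E
```

```text
[[ 0.5808  0.1055  0.032 ]
 [ 0.5578 -0.1033  0.032 ]
 [ 0.4299 -0.0912  0.032 ]
 [ 0.4509  0.1173  0.032 ]] [0.50485078 0.00705932 0.032     ] [np.float64(0.1305), np.float64(0.2101), np.float64(0.1286), np.float64(0.2096)]
yaw -0.10503574169150068 ex [ 0.99448882 -0.10484271  0.        ] ey [0.10484271 0.99448882 0.        ]
high [ -5.26149846 -54.68982556   0.        ] [ 0.49908444 -0.04763756  0.032     ] screw [0.51061713 0.06175621 0.086     ]
top [278.49496728 200.94400976]
[10 14  7  5 22] [276.59090909 202.40909091] ((12.653844833374023, 16.769229888916016), (4.714951992034912, 4.992301940917969), 33.6900634765625)
  mean [0.5052038  0.06791655 0.094     ] dir 102.5876326796672
scene [265.59064858 198.15288764]
[  0   0  28  28 520] [262.09230769 194.15192308] ((13.5, 13.5), (27.0, 27.0), 90.0)
```

View pics/s1.png

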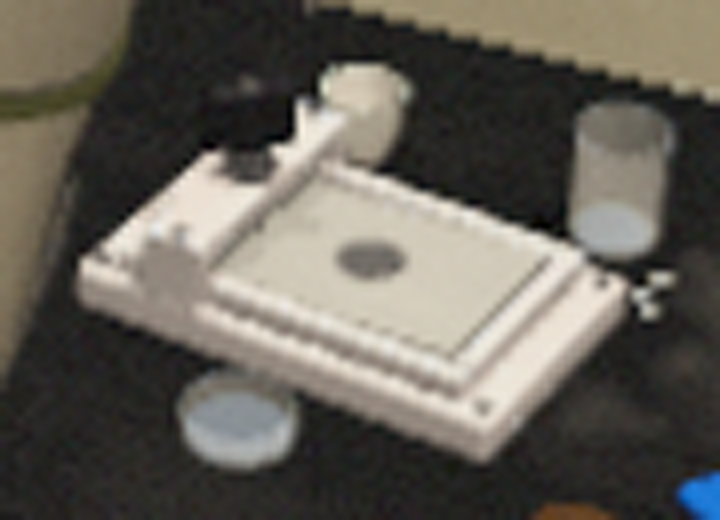

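Block size measures 130 x 210 mm, so the fit is consistent: centre (0.505,0.007), yaw -6°. The crop shows the wing at about (250,110) on the bridge, and the plate with its dark disc at (370,260). Now I'll move over the plate's free end.

```bash
python3 -m crank '[{"claw":1,"dx":0.7,"dy":-0.64},{"claw":1,"dx":0.7,"dy":-0.64},{"claw":1,"dx":0.7,"dy":-0.64},{"claw":1,"dx":0.7,"dy":-0.64},{"claw":1,"dx":0.7,"dy":-0.64},{"claw":1,"dx":0.7,"dy":-0.64},{"claw":1,"dx":0.7,"dy":-0.64},{"claw":1,"dx":0.7,"dy":-0.64}]' 20
python3 -m crank '[{"claw":1,"dx":0.7,"dy":-0.64},{"claw":1,"dx":0.7,"dy":-0.64},{"claw":1,"dx":0.7,"dy":-0.64},{"claw":1,"dx":0.7,"dy":-0.64},{"claw":1,"dx":0.7,"dy":-0.64},{"claw":1,"dx":0.7,"dy":-0.64},{"claw":1,"dx":0.7,"dy":-0.64},{"claw":1}]'
```

```text
invalid input at $[0]: expected keys claw, dx, dy, dz, ax, ay, az
invalid input at $[0]: expected keys claw, dx, dy, dz, ax, ay, az
```

```bash
python3 -m crank '[{"claw":1,"dx":0.7,"dy":-0.64,"dz":0,"ax":0,"ay":0,"az":0},{"claw":1,"dx":0.7,"dy":-0.64,"dz":0,"ax":0,"ay":0,"az":0},{"claw":1,"dx":0.7,"dy":-0.64,"dz":0,"ax":0,"ay":0,"az":0},{"claw":1,"dx":0.7,"dy":-0.64,"dz":0,"ax":0,"ay":0,"az":0},{"claw":1,"dx":0.7,"dy":-0.64,"dz":0,"ax":0,"ay":0,"az":0},{"claw":1,"dx":0.7,"dy":-0.64,"dz":0,"ax":0,"ay":0,"az":0},{"claw":1,"dx":0.7,"dy":-0.64,"dz":0,"ax":0,"ay":0,"az":0},{"claw":1,"dx":0.7,"dy":-0.64,"dz":0,"ax":0,"ay":0,"az":0}]' 20
python3 -m crank '[{"claw":1,"dx":0.7,"dy":-0.64,"dz":0,"ax":0,"ay":0,"az":0},{"claw":1,"dx":0.7,"dy":-0.64,"dz":0,"ax":0,"ay":0,"az":0},{"claw":1,"dx":0.7,"dy":-0.64,"dz":0,"ax":0,"ay":0,"az":0},{"claw":1,"dx":0.7,"dy":-0.64,"dz":0,"ax":0,"ay":0,"az":0},{"claw":1,"dx":0.7,"dy":-0.64,"dz":0,"ax":0,"ay":0,"az":0},{"claw":1,"dx":0.7,"dy":-0.64,"dz":0,"ax":0,"ay":0,"az":0},{"claw":1,"dx":0.7,"dy":-0.64,"dz":0,"ax":0,"ay":0,"az":0},{"claw":1,"dx":0,"dy":0,"dz":0,"ax":0,"ay":0,"az":0}]'
python3 -c "
from h import *
print(r.read_state()['joint_positions'].round(2))"
```

```text
time: 0.77
ee_pos: [0.3076, -0.3936, 0.2333]
eef_rot: [0.987, 0.159, -0.0, -0.0]
ft_force: [0.6, 0.2, -0.2]
width: 0.0415
grip_force: 0.0
time: 1.43
ee_pos: [0.4072, -0.2161, 0.2336]
eef_rot: [0.987, 0.162, 0.001, -0.0]
ft_force: [0.3, 0.4, 0.0]
width: 0.0006
grip_force: 0.0
[ 0.82 -0.01 -0.42  1.85 -0.01  1.3  -0.85]
```

```bash
python3 -m crank '[{"claw":1,"dx":0.67,"dy":-0.62,"dz":0,"ax":0,"ay":0,"az":0},{"claw":1,"dx":0.67,"dy":-0.62,"dz":0,"ax":0,"ay":0,"az":0},{"claw":1,"dx":0.67,"dy":-0.62,"dz":0,"ax":0,"ay":0,"az":0},{"claw":1,"dx":0.67,"dy":-0.62,"dz":0,"ax":0,"ay":0,"az":0},{"claw":1,"dx":0.67,"dy":-0.62,"dz":0,"ax":0,"ay":0,"az":0},{"claw":1,"dx":0.67,"dy":-0.62,"dz":0,"ax":0,"ay":0,"az":0},{"claw":1,"dx":0.67,"dy":-0.62,"dz":0,"ax":0,"ay":0,"az":0},{"claw":1,"dx":0,"dy":0,"dz":0,"ax":0,"ay":0,"az":-1}]'
python3 -m crank '[{"claw":1,"dx":0,"dy":0,"dz":0.4,"ax":0,"ay":0,"az":-1},{"claw":1,"dx":0,"dy":0,"dz":0.4,"ax":0,"ay":0,"az":-1},{"claw":1,"dx":0,"dy":0,"dz":0.4,"ax":0,"ay":0,"az":-1},{"claw":1,"dx":0,"dy":0,"dz":0.4,"ax":0,"ay":0,"az":-1},{"claw":1,"dx":0,"dy":0,"dz":0.4,"ax":0,"ay":0,"az":-1},{"claw":1,"dx":0,"dy":0,"dz":0.4,"ax":0,"ay":0,"az":-1},{"claw":1,"dx":0,"dy":0,"dz":0.4,"ax":0,"ay":0,"az":-1},{"claw":1,"dx":0,"dy":0,"dz":0.4,"ax":0,"ay":0,"az":-1}]'
python3 -m crank '[{"claw":1,"dx":0,"dy":0,"dz":0,"ax":0,"ay":0,"az":-1},{"claw":1,"dx":0,"dy":0,"dz":0,"ax":0,"ay":0,"az":-0.9},{"claw":1,"dx":0,"dy":0,"dz":0,"ax":0,"ay":0,"az":0},{"claw":1,"dx":0,"dy":0,"dz":0,"ax":0,"ay":0,"az":0}]'
python3 - <<'E'
from h import *
s=r.read_state();print(s['joint_positions'].round(2),s['ee_pos'],s['ft_force'])
q=s['eef_rot'];print(np.degrees(2*np.arctan2(q[1],q[0])))
E
```

```text
time: 2.1
ee_pos: [0.499, -0.0482, 0.2335]
eef_rot: [0.977, 0.211, 0.001, -0.001]
ft_force: [-0.4, 0.7, -0.3]
width: 0.0004
grip_force: 0.0
time: 2.77
ee_pos: [0.4973, -0.0538, 0.1367]
eef_rot: [0.806, 0.592, -0.0, -0.0]
ft_force: [-0.1, 0.1, -0.1]
width: 0.0003
grip_force: 0.0
time: 3.1
ee_pos: [0.4974, -0.0537, 0.1374]
eef_rot: [0.746, 0.666, -0.0, -0.0]
ft_force: [-0.3, -0.1, -0.4]
width: 0.0002
grip_force: 0.0
[ 0.66  0.21 -0.7   1.87  0.15  1.11 -0.21] [ 0.49743267 -0.05374805  0.13737602] [-0.31422278 -0.11002245 -0.37837446]
83.48444649393328
```

```bash
python3 -m crank '[{"claw":1,"dx":0.17,"dy":0,"dz":0.5,"ax":0,"ay":0,"az":0},{"claw":1,"dx":0,"dy":0,"dz":0.5,"ax":0,"ay":0,"az":0},{"claw":1,"dx":0,"dy":0,"dz":0.5,"ax":0,"ay":0,"az":0},{"claw":1,"dx":0,"dy":0,"dz":0.5,"ax":0,"ay":0,"az":0},{"claw":1,"dx":0,"dy":0,"dz":0.4,"ax":0,"ay":0,"az":0},{"claw":1,"dx":0,"dy":0,"dz":0.3,"ax":0,"ay":0,"az":0},{"claw":1,"dx":0,"dy":0,"dz":0,"ax":0,"ay":0,"az":0},{"claw":1,"dx":0,"dy":0,"dz":0,"ax":0,"ay":0,"az":0}]'
python3 - <<'E'
from h import *
c=r.camera("scene");save(c,"pics/s2.png",(225,165,335,250),7)
E
```

```text
time: 3.77
ee_pos: [0.4981, -0.0484, 0.0565]
eef_rot: [0.745, 0.667, -0.0, -0.0]
ft_force: [-0.5, -0.2, 0.3]
width: 0.0004
grip_force: 0.0
```

View pics/s2.png

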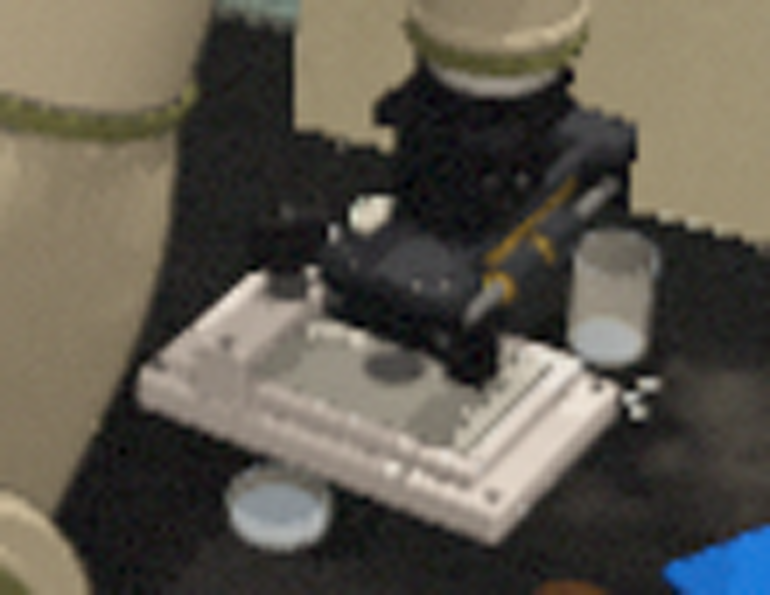

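The closed fingertips (475,375) stand over the middle of the plate's free end, clear of the walls. Now press gently.

```bash
python3 -m crank '[{"claw":1,"dx":0,"dy":0,"dz":0.1,"ax":0,"ay":0,"az":0},{"claw":1,"dx":0,"dy":0,"dz":0.1,"ax":0,"ay":0,"az":0},{"claw":1,"dx":0,"dy":0,"dz":0.1,"ax":0,"ay":0,"az":0},{"claw":1,"dx":0,"dy":0,"dz":0.1,"ax":0,"ay":0,"az":0},{"claw":1,"dx":0,"dy":0,"dz":0,"ax":0,"ay":0,"az":0},{"claw":1,"dx":0,"dy":0,"dz":0,"ax":0,"ay":0,"az":0}]'
python3 -m crank '[{"claw":1,"dx":0,"dy":0,"dz":0.07,"ax":0,"ay":0,"az":0},{"claw":1,"dx":0,"dy":0,"dz":0,"ax":0,"ay":0,"az":0},{"claw":1,"dx":0,"dy":0,"dz":0,"ax":0,"ay":0,"az":0}]'
python3 -m crank '[{"claw":1,"dx":0,"dy":0,"dz":0.07,"ax":0,"ay":0,"az":0},{"claw":1,"dx":0,"dy":0,"dz":0,"ax":0,"ay":0,"az":0},{"claw":1,"dx":0,"dy":0,"dz":0,"ax":0,"ay":0,"az":0}]'
```

```text
time: 4.32
ee_pos: [0.4981, -0.0485, 0.0444]
eef_rot: [0.745, 0.667, -0.0, -0.0]
ft_force: [1.1, -0.3, -0.7]
width: 0.0005
grip_force: 0.0
time: 4.57
ee_pos: [0.4982, -0.0485, 0.0424]
eef_rot: [0.745, 0.667, 0.0, 0.0]
ft_force: [0.7, -0.2, -0.1]
width: 0.0008
grip_force: 0.1
time: 4.82
ee_pos: [0.4981, -0.0485, 0.0402]
eef_rot: [0.745, 0.667, -0.0, 0.0]
ft_force: [-0.5, -0.6, 0.5]
width: 0.0004
grip_force: 0.1
```

```bash
python3 -m crank '[{"claw":1,"dx":0,"dy":0,"dz":0.05,"ax":0,"ay":0,"az":0},{"claw":1,"dx":0,"dy":0,"dz":0,"ax":0,"ay":0,"az":0},{"claw":1,"dx":0,"dy":0,"dz":0,"ax":0,"ay":0,"az":0}]'
python3 -m crank '[{"claw":1,"dx":0,"dy":0,"dz":0.05,"ax":0,"ay":0,"az":0},{"claw":1,"dx":0,"dy":0,"dz":0,"ax":0,"ay":0,"az":0},{"claw":1,"dx":0,"dy":0,"dz":0,"ax":0,"ay":0,"az":0}]'
```

```text
time: 5.07
ee_pos: [0.4981, -0.0485, 0.0387]
eef_rot: [0.745, 0.667, -0.0, -0.0]
ft_force: [-0.3, -0.0, 0.6]
width: 0.0005
grip_force: 0.1
time: 5.32
ee_pos: [0.4981, -0.0486, 0.0375]
eef_rot: [0.745, 0.667, -0.0, 0.0]
ft_force: [-1.5, -0.2, 5.5]
width: 0.0001
grip_force: 2.5
```

```bash
python3 -m crank '[{"claw":1,"dx":0,"dy":0,"dz":0.05,"ax":0,"ay":0,"az":0},{"claw":1,"dx":0,"dy":0,"dz":0,"ax":0,"ay":0,"az":0},{"claw":1,"dx":0,"dy":0,"dz":0,"ax":0,"ay":0,"az":0}]'
python3 -m crank '[{"claw":1,"dx":0,"dy":0,"dz":0.03,"ax":0,"ay":0,"az":0},{"claw":1,"dx":0,"dy":0,"dz":0,"ax":0,"ay":0,"az":0},{"claw":1,"dx":0,"dy":0,"dz":0,"ax":0,"ay":0,"az":0}]'
```

```text
time: 5.57
ee_pos: [0.4982, -0.0485, 0.0373]
eef_rot: [0.745, 0.667, -0.001, 0.0]
ft_force: [-10.9, 0.4, 26.9]
width: 0.0009
grip_force: 13.2
time: 5.82
ee_pos: [0.4982, -0.0485, 0.0373]
eef_rot: [0.745, 0.667, -0.001, 0.0]
ft_force: [-16.8, 0.4, 38.8]
width: 0.0007
grip_force: 19.6
```

```bash
python3 -m crank '[{"claw":1,"dx":0,"dy":0,"dz":-0.07,"ax":0,"ay":0,"az":0},{"claw":1,"dx":0,"dy":0,"dz":0,"ax":0,"ay":0,"az":0},{"claw":1,"dx":0,"dy":0,"dz":0,"ax":0,"ay":0,"az":0}]'
python3 -m crank '[{"claw":1,"dx":0,"dy":0,"dz":-0.3,"ax":0,"ay":0,"az":0},{"claw":1,"dx":0,"dy":0,"dz":-0.8,"ax":0,"ay":0,"az":0},{"claw":1,"dx":0,"dy":0,"dz":-0.8,"ax":0,"ay":0,"az":0},{"claw":1,"dx":0,"dy":0,"dz":-0.8,"ax":0,"ay":0,"az":0},{"claw":1,"dx":0,"dy":0,"dz":-0.8,"ax":0,"ay":0,"az":0},{"claw":1,"dx":0,"dy":0,"dz":-0.8,"ax":0,"ay":0,"az":0},{"claw":1,"dx":0,"dy":0,"dz":-0.8,"ax":0,"ay":0,"az":0},{"claw":1,"dx":0,"dy":0,"dz":0,"ax":0,"ay":0,"az":0}]'
python3 - <<'E'
from h import *
import pickle
a0,b0=pickle.load(open("c0.pkl","rb"))
c=r.camera("scene");x0,y0,x1,y1=235,190,325,250
im=np.vstack([q["color"][y0:y1,x0:x1,::-1] for q in(a0,c)])
cv2.imwrite("pics/s3.png",cv2.resize(im,None,fx=5,fy=5,interpolation=cv2.INTER_CUBIC))
E
```

```text
time: 6.07
ee_pos: [0.4985, -0.0484, 0.0375]
eef_rot: [0.745, 0.667, 0.0, 0.0]
ft_force: [-2.1, -0.2, 9.4]
width: 0.0002
grip_force: 4.7
time: 6.73
ee_pos: [0.5002, -0.0483, 0.1946]
eef_rot: [0.745, 0.667, 0.002, 0.002]
ft_force: [-0.1, -0.1, -0.1]
width: 0.0006
grip_force: 0.0
```

View pics/s3.png

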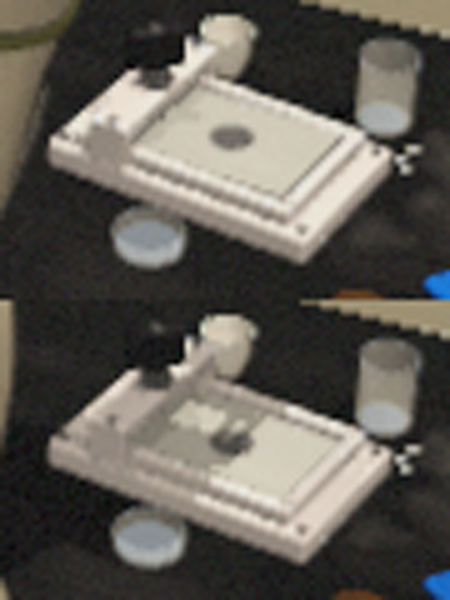

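Upper half is before, lower half after. The dark spot dropped from (233,137) to (233,141) and more of the far wall shows, and the contact height (tips at 26.3 mm, hard stop) matches home. Next I'll measure the wing.

```bash
python3 - <<'E'
from h import *
import pickle
a0,b0=pickle.load(open("c0.pkl","rb"))
b=r.camera("top")
x0,y0,x1,y1=264,188,296,218
cv2.imwrite("pics/t2.png",cv2.resize(np.hstack([q["color"][y0:y1,x0:x1,::-1] for q in(b0,b)]),None,fx=12,fy=12,interpolation=cv2.INTER_CUBIC))
for q in(b0,b):
  g=cv2.resize(q["color"][y0:y1,x0:x1].max(2),None,fx=8,fy=8,interpolation=cv2.INTER_CUBIC)
  for th in(80,110):
    k,l,s,ce=cv2.connectedComponentsWithStats((g<th).astype(np.uint8))
    t=proj(q,[.511,.062,.095]);i=None
    for i in range(1,k):
      if s[i,4]<800: continue
      p=np.argwhere(l==i)[:,::-1].astype(np.float32)
      pp=(p+.5)/8-.5+[x0,y0]
      w=np.array([onz(q,*v,.096)[:2] for v in pp[::5]]).astype(np.float32);rc=cv2.minAreaRect(w*1000)
      d=np.linalg.svd(w-w.mean(0),full_matrices=False)[2][0]
      print(th,s[i],pp.mean(0).round(1),w.mean(0).round(4),np.degrees(np.arctan2(d[1],d[0]))%180,rc)
print(t)
print([onz(b0,*(np.array(p)/5.7+[244.6,149.6]),.096).round(4) for p in((160,313),(228,266))])
E
```

```text
80 [  76   68   86   72 2242] [278.  201.2] [0.5087 0.0638] 127.9412 ((510.0014343261719, 61.91411209106445), (14.343076705932617, 39.633079528808594), 37.10038757324219)
110 [  73   65   92   78 3412] [278.2 201. ] [0.5095 0.0631] 128.64339 ((509.21234130859375, 62.137332916259766), (17.193565368652344, 42.079715728759766), 32.059654235839844)
80 [  76   67   86   75 2620] [278.1 201.5] [0.5078 0.0634] 129.01962 ((508.40533447265625, 60.926456451416016), (16.34375762939453, 40.29141616821289), 32.1134033203125)
110 [  73   62   91   83 3768] [278.3 201.2] [0.5087 0.0628] 130.303 ((509.06097412109375, 60.99913787841797), (18.5889949798584, 43.161956787109375), 36.600643157958984)
[278.58728508 200.50448866]
[array([0.4984, 0.0798, 0.096 ]), array([0.5241, 0.044 , 0.096 ])]
```

View pics/t2.png

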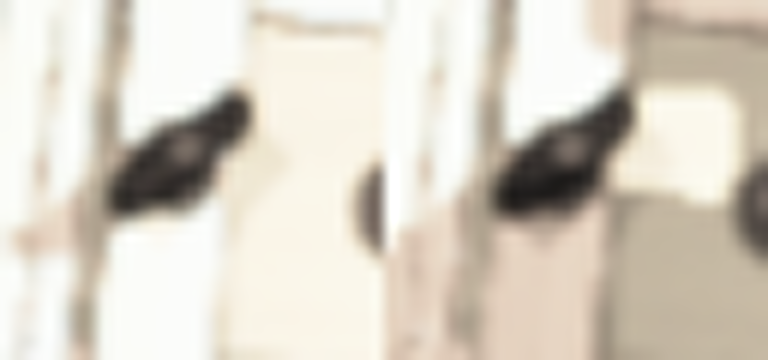

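Both top crops show the wing as a dark bar centred at about (180,155) and (565,160). That puts it at (0.510,0.062), bearing about 126°, which agrees with the holder's y=+55 mm. I'll rotate and open, then go above it.

```bash
python3 -m crank '[{"claw":-0.4,"dx":0,"dy":0,"dz":0,"ax":0,"ay":0,"az":-1},{"claw":-0.4,"dx":0,"dy":0,"dz":0,"ax":0,"ay":0,"az":-1},{"claw":-0.4,"dx":0,"dy":0,"dz":0,"ax":0,"ay":0,"az":-1},{"claw":-0.4,"dx":0,"dy":0,"dz":0,"ax":0,"ay":0,"az":-1},{"claw":-0.4,"dx":0,"dy":0,"dz":0,"ax":0,"ay":0,"az":-1},{"claw":-0.4,"dx":0,"dy":0,"dz":0,"ax":0,"ay":0,"az":-1},{"claw":-0.4,"dx":0,"dy":0,"dz":0,"ax":0,"ay":0,"az":-1},{"claw":-0.4,"dx":0,"dy":0,"dz":0,"ax":0,"ay":0,"az":0}]'
cat >> h.py <<'E'
def go(x,y,th=None):
    s=r.read_state();q=s['eef_rot'];a=2*np.arctan2(q[1],q[0]);p=s['ee_pos'];d=np.array([x,y])-p[:2]
    c,n=np.cos(a),np.sin(a)
    print("th",np.degrees(a).round(1),"q",s['joint_positions'].round(2),"p",p.round(4),"dx,dy units",((d@[c,n])/.03).round(2),((d@[n,-c])/.03).round(2),"M",np.round(s['torque'],2),"F",np.round(s['ft_force'],1),"quat",np.round(q,3))
E
python3 -c "
from h import *
go(.5105,.062)"
```

```text
time: 7.5
ee_pos: [0.4974, -0.0484, 0.1888]
eef_rot: [0.454, 0.891, -0.0, -0.001]
ft_force: [-0.1, -0.4, -0.2]
width: 0.0457
grip_force: 0.0
th 126.0 q [ 0.73  0.16 -0.78  1.81  0.12  1.22  0.54] p [ 0.4974 -0.0484  0.1888] dx,dy units 2.72 2.51 M [-0.   -0.11 -0.01] F [-0.1 -0.4 -0.2] quat [ 0.454  0.891 -0.    -0.001]
```

```bash
python3 -m crank '[{"claw":-0.4,"dx":0.68,"dy":0.63,"dz":0.4,"ax":0,"ay":0,"az":0},{"claw":-0.4,"dx":0.68,"dy":0.63,"dz":0.5,"ax":0,"ay":0,"az":0},{"claw":-0.4,"dx":0.68,"dy":0.63,"dz":0.5,"ax":0,"ay":0,"az":0},{"claw":-0.4,"dx":0.68,"dy":0.63,"dz":0.5,"ax":0,"ay":0,"az":0},{"claw":-0.4,"dx":0,"dy":0,"dz":0,"ax":0,"ay":0,"az":0},{"claw":-0.4,"dx":0,"dy":0,"dz":0,"ax":0,"ay":0,"az":0}]'
python3 - <<'E'
from h import *
go(.5105,.062)
c=r.camera("scene");save(c,"pics/s4.png",(225,150,325,240),6.5)
b=r.camera("top");save(b,"pics/t4.png",(245,150,345,240),6.5)
E
```

```text
time: 8.0
ee_pos: [0.5108, 0.0636, 0.1316]
eef_rot: [0.456, 0.89, -0.0, -0.002]
ft_force: [0.7, -1.1, 0.5]
width: 0.0608
grip_force: 0.0
th 125.7 q [ 0.53  0.28 -0.83  1.84  0.23  1.13  0.24] p [0.5108 0.0636 0.1316] dx,dy units -0.04 -0.04 M [-0.04 -0.2  -0.06] F [ 0.7 -1.1  0.5] quat [ 0.456  0.89  -0.    -0.002]
```

View pics/s4.png

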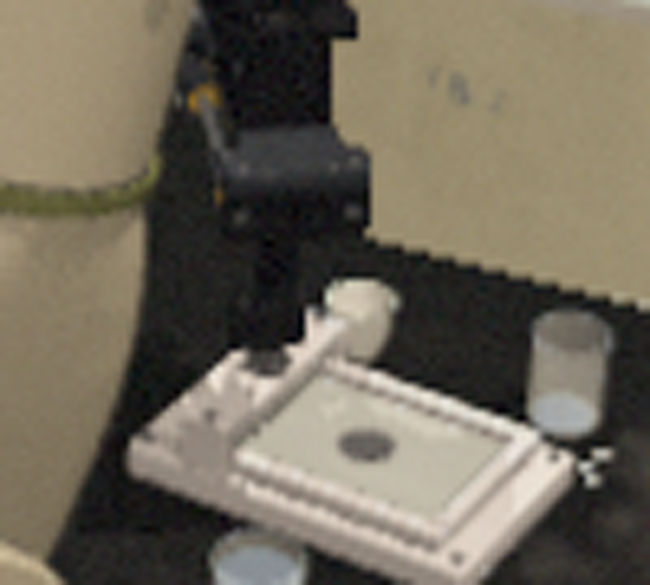

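The fingers (270,260) stand straight above the wing, and the plate lies flat in the pocket. Now descend and grip.

```bash
python3 -m crank '[{"claw":-0.4,"dx":-0.04,"dy":-0.04,"dz":0.4,"ax":0,"ay":0,"az":0},{"claw":-0.4,"dx":0,"dy":0,"dz":0.4,"ax":0,"ay":0,"az":0},{"claw":-0.4,"dx":0,"dy":0,"dz":0.4,"ax":0,"ay":0,"az":0},{"claw":-0.4,"dx":0,"dy":0,"dz":0.3,"ax":0,"ay":0,"az":0},{"claw":-0.4,"dx":0,"dy":0,"dz":0.2,"ax":0,"ay":0,"az":0},{"claw":-0.4,"dx":0,"dy":0,"dz":0,"ax":0,"ay":0,"az":0}]'
python3 -m crank '[{"claw":0.2,"dx":0,"dy":0,"dz":0,"ax":0,"ay":0,"az":0},{"claw":0.5,"dx":0,"dy":0,"dz":0,"ax":0,"ay":0,"az":0},{"claw":1,"dx":0,"dy":0,"dz":0,"ax":0,"ay":0,"az":0},{"claw":1,"dx":0,"dy":0,"dz":0,"ax":0,"ay":0,"az":0},{"claw":1,"dx":0,"dy":0,"dz":0,"ax":0,"ay":0,"az":0},{"claw":1,"dx":0,"dy":0,"dz":0,"ax":0,"ay":0,"az":0}]' 30
python3 -c "
from h import *
go(.5105,.062)"
```

```text
time: 8.6
ee_pos: [0.5108, 0.06, 0.0803]
eef_rot: [0.457, 0.89, -0.001, -0.001]
ft_force: [-0.8, 0.0, 0.4]
width: 0.0608
grip_force: 0.0
time: 9.1
ee_pos: [0.5118, 0.0602, 0.0823]
eef_rot: [0.457, 0.89, 0.0, 0.0]
ft_force: [0.1, 0.6, 0.6]
width: 0.0289
grip_force: 0.0
th 125.7 q [ 0.5   0.35 -0.81  1.88  0.29  1.03  0.19] p [0.5118 0.0602 0.0823] dx,dy units 0.08 -0.0 M [-0.05 -0.11  0.  ] F [0.1 0.6 0.6] quat [0.457 0.89  0.    0.   ]
```

```bash
python3 -m crank '[{"claw":1,"dx":0.06,"dy":0,"dz":0,"ax":0,"ay":0,"az":0},{"claw":1,"dx":0,"dy":0,"dz":0,"ax":0,"ay":0,"az":0},{"claw":1,"dx":0,"dy":0,"dz":0,"ax":0,"ay":0,"az":0},{"claw":1,"dx":0,"dy":0,"dz":0,"ax":0,"ay":0,"az":0}]' 30
python3 -c "
from h import *
go(.5105,.062)"
```

```text
time: 9.43
ee_pos: [0.5119, 0.0628, 0.0824]
eef_rot: [0.456, 0.89, 0.002, 0.001]
ft_force: [6.8, 3.5, -4.7]
width: 0.0114
grip_force: 30.0
th 125.7 q [ 0.5   0.34 -0.81  1.89  0.29  1.03  0.19] p [0.5119 0.0628 0.0824] dx,dy units 0.01 -0.05 M [ 0.9  -1.56  0.04] F [ 6.8  3.5 -4.7] quat [0.456 0.89  0.002 0.001]
```

```bash
python3 -m crank '[{"claw":1,"dx":0,"dy":0.02,"dz":0.01,"ax":0,"ay":0,"az":0.5},{"claw":1,"dx":0,"dy":0,"dz":0.001,"ax":0,"ay":0,"az":0.5},{"claw":1,"dx":0,"dy":0,"dz":0.001,"ax":0,"ay":0,"az":0.5},{"claw":1,"dx":0,"dy":0,"dz":0.001,"ax":0,"ay":0,"az":0.5},{"claw":1,"dx":0,"dy":0,"dz":0.001,"ax":0,"ay":0,"az":0.5},{"claw":1,"dx":0,"dy":0,"dz":0.001,"ax":0,"ay":0,"az":0.5},{"claw":1,"dx":0,"dy":0,"dz":0,"ax":0,"ay":0,"az":0}]' 40
python3 -c "
from h import *
go(.5105,.062)"
```

```text
time: 10.02
ee_pos: [0.5126, 0.0632, 0.0821]
eef_rot: [0.591, 0.807, 0.002, 0.001]
ft_force: [6.0, 4.9, -4.6]
width: 0.0115
grip_force: 40.0
th 107.5 q [ 0.45  0.33 -0.76  1.89  0.26  1.02 -0.11] p [0.5126 0.0632 0.0821] dx,dy units -0.02 -0.08 M [ 0.88 -1.59  0.01] F [ 6.   4.9 -4.6] quat [0.591 0.807 0.002 0.001]
```

```bash
python3 -m crank '[{"claw":1,"dx":0.007,"dy":0.018,"dz":0.01,"ax":0,"ay":0,"az":0.6},{"claw":1,"dx":0,"dy":0,"dz":0.0015,"ax":0,"ay":0,"az":0.6},{"claw":1,"dx":0,"dy":0,"dz":0.0015,"ax":0,"ay":0,"az":0.6},{"claw":1,"dx":0,"dy":0,"dz":0.0015,"ax":0,"ay":0,"az":0.6},{"claw":1,"dx":0,"dy":0,"dz":0.0015,"ax":0,"ay":0,"az":0.6},{"claw":1,"dx":0,"dy":0,"dz":0.0015,"ax":0,"ay":0,"az":0.6},{"claw":1,"dx":0,"dy":0,"dz":0.0015,"ax":0,"ay":0,"az":0.6},{"claw":1,"dx":0,"dy":0,"dz":0.0015,"ax":0,"ay":0,"az":0.6}]' 40
python3 -c "
from h import *
go(.5105,.062)"
python3 -m crank '[{"claw":1,"dx":0,"dy":0,"dz":0.0015,"ax":0,"ay":0,"az":0.6},{"claw":1,"dx":0,"dy":0,"dz":0.0015,"ax":0,"ay":0,"az":0.6},{"claw":1,"dx":0,"dy":0,"dz":0.0015,"ax":0,"ay":0,"az":0.6},{"claw":1,"dx":0,"dy":0,"dz":0.0015,"ax":0,"ay":0,"az":0.6},{"claw":1,"dx":0,"dy":0,"dz":0.0015,"ax":0,"ay":0,"az":0.6},{"claw":1,"dx":0,"dy":0,"dz":0.0015,"ax":0,"ay":0,"az":0.6},{"claw":1,"dx":0,"dy":0,"dz":0.0015,"ax":0,"ay":0,"az":0.6},{"claw":1,"dx":0,"dy":0,"dz":0,"ax":0,"ay":0,"az":0}]' 40
python3 -c "
from h import *
go(.5105,.062)"
```

```text
time: 10.68
ee_pos: [0.5139, 0.0633, 0.0818]
eef_rot: [0.773, 0.634, 0.003, 0.001]
ft_force: [9.1, 2.7, -4.8]
width: 0.0116
grip_force: 40.0
th 78.7 q [ 0.38  0.31 -0.67  1.89  0.23  1.01 -0.58] p [0.5139 0.0633 0.0818] dx,dy units -0.07 -0.1 M [ 0.68 -2.22  0.03] F [ 9.1  2.7 -4.8] quat [0.773 0.634 0.003 0.001]
time: 11.35
ee_pos: [0.5148, 0.0629, 0.0816]
eef_rot: [0.893, 0.45, 0.004, 0.001]
ft_force: [14.7, 1.8, -8.1]
width: 0.0116
grip_force: 40.0
th 53.4 q [ 0.33  0.3  -0.6   1.89  0.2   1.   -1.  ] p [0.5148 0.0629 0.0816] dx,dy units -0.11 -0.1 M [ 0.43 -3.19  0.03] F [14.7  1.8 -8.1] quat [0.893 0.45  0.004 0.001]
```

The TCP path fits an arc of about 2.5 mm about the true axis, roughly (0.5133,0.0608), so the grip is off-centre along the wing. I'll regrip centred with a half turn, which also regains wrist range. The open fingers clear the wing and the bridge.

```bash
python3 -m crank '[{"claw":-0.5,"dx":0,"dy":0,"dz":0,"ax":0,"ay":0,"az":0},{"claw":-1,"dx":0,"dy":0,"dz":0,"ax":0,"ay":0,"az":0},{"claw":-1,"dx":0,"dy":0,"dz":0,"ax":0,"ay":0,"az":0},{"claw":-1,"dx":0,"dy":0,"dz":0,"ax":0,"ay":0,"az":0},{"claw":-1,"dx":0,"dy":0,"dz":0,"ax":0,"ay":0,"az":0},{"claw":-1,"dx":0,"dy":0,"dz":0,"ax":0,"ay":0,"az":0},{"claw":-1,"dx":0,"dy":0,"dz":0,"ax":0,"ay":0,"az":0},{"claw":-1,"dx":0,"dy":0,"dz":0,"ax":0,"ay":0,"az":0}]' 40
python3 -c "
from h import *
go(.5133,.0608)"
```

```text
time: 12.02
ee_pos: [0.5115, 0.0624, 0.0806]
eef_rot: [0.892, 0.451, -0.0, 0.0]
ft_force: [0.9, 0.2, -0.9]
width: 0.0572
grip_force: 0.0
th 53.7 q [ 0.33  0.3  -0.61  1.89  0.2   1.01 -1.  ] p [0.5115 0.0624 0.0806] dx,dy units -0.01 0.08 M [-0.03 -0.07  0.  ] F [ 0.9  0.2 -0.9] quat [ 0.892  0.451 -0.     0.   ]
```

```bash
python3 -m crank '[{"claw":-1,"dx":-0.01,"dy":0.08,"dz":0,"ax":0,"ay":0,"az":0},{"claw":-1,"dx":0,"dy":0,"dz":0,"ax":0,"ay":0,"az":0},{"claw":-1,"dx":0,"dy":0,"dz":0,"ax":0,"ay":0,"az":0},{"claw":-1,"dx":0,"dy":0,"dz":0,"ax":0,"ay":0,"az":-1},{"claw":-1,"dx":0,"dy":0,"dz":0,"ax":0,"ay":0,"az":-1},{"claw":-1,"dx":0,"dy":0,"dz":0,"ax":0,"ay":0,"az":-1},{"claw":-1,"dx":0,"dy":0,"dz":0,"ax":0,"ay":0,"az":-1},{"claw":-1,"dx":0,"dy":0,"dz":0,"ax":0,"ay":0,"az":-1}]' 40
python3 -c "
from h import *
go(.5133,.0609)"
```

```text
time: 12.68
ee_pos: [0.5134, 0.0607, 0.0807]
eef_rot: [0.743, 0.669, 0.0, 0.0]
ft_force: [-0.2, 1.1, 0.4]
width: 0.0868
grip_force: 0.0
th 84.0 q [ 0.4   0.32 -0.69  1.89  0.24  1.02 -0.49] p [0.5134 0.0607 0.0807] dx,dy units 0.01 -0.0 M [-0.08 -0.09 -0.01] F [-0.2  1.1  0.4] quat [0.743 0.669 0.    0.   ]
```

```bash
R='x'; python3 -m crank '[{"claw":-1,"dx":0,"dy":0,"dz":0,"ax":0,"ay":0,"az":-1},{"claw":-1,"dx":0,"dy":0,"dz":0,"ax":0,"ay":0,"az":-1},{"claw":-1,"dx":0,"dy":0,"dz":0,"ax":0,"ay":0,"az":-1},{"claw":-1,"dx":0,"dy":0,"dz":0,"ax":0,"ay":0,"az":-1},{"claw":-1,"dx":0,"dy":0,"dz":0,"ax":0,"ay":0,"az":-1},{"claw":-1,"dx":0,"dy":0,"dz":0,"ax":0,"ay":0,"az":-1},{"claw":-1,"dx":0,"dy":0,"dz":0,"ax":0,"ay":0,"az":-1},{"claw":-1,"dx":0,"dy":0,"dz":0,"ax":0,"ay":0,"az":-1}]'
python3 -m crank '[{"claw":-1,"dx":0,"dy":0,"dz":0,"ax":0,"ay":0,"az":-1},{"claw":-1,"dx":0,"dy":0,"dz":0,"ax":0,"ay":0,"az":-1},{"claw":-1,"dx":0,"dy":0,"dz":0,"ax":0,"ay":0,"az":-1},{"claw":-1,"dx":0,"dy":0,"dz":0,"ax":0,"ay":0,"az":-1},{"claw":-1,"dx":0,"dy":0,"dz":0,"ax":0,"ay":0,"az":-1},{"claw":-1,"dx":0,"dy":0,"dz":0,"ax":0,"ay":0,"az":-1},{"claw":-1,"dx":0,"dy":0,"dz":0,"ax":0,"ay":0,"az":-1},{"claw":-1,"dx":0,"dy":0,"dz":0,"ax":0,"ay":0,"az":-1}]'
python3 -c "
from h import *
go(.5133,.0609)"
```

```text
time: 13.35
ee_pos: [0.5134, 0.0607, 0.0807]
eef_rot: [0.407, 0.913, -0.0, 0.0]
ft_force: [-0.3, 0.5, -0.6]
width: 0.0871
grip_force: 0.0
time: 14.02
ee_pos: [0.5134, 0.0606, 0.0807]
eef_rot: [0.0, 1.0, -0.0, 0.0]
ft_force: [0.3, 0.0, 0.2]
width: 0.0871
grip_force: 0.0
th 180.0 q [ 0.63  0.41 -0.98  1.88  0.39  1.06  1.07] p [0.5134 0.0606 0.0807] dx,dy units 0.0 0.01 M [ 0.11 -0.15  0.03] F [0.3 0.  0.2] quat [ 0.  1. -0.  0.]
```

```bash
python3 -m crank '[{"claw":-1,"dx":0,"dy":0,"dz":0,"ax":0,"ay":0,"az":-1},{"claw":-1,"dx":0,"dy":0,"dz":0,"ax":0,"ay":0,"az":-1},{"claw":-1,"dx":0,"dy":0,"dz":0,"ax":0,"ay":0,"az":-1},{"claw":-1,"dx":0,"dy":0,"dz":0,"ax":0,"ay":0,"az":-1},{"claw":-1,"dx":0,"dy":0,"dz":0,"ax":0,"ay":0,"az":-1},{"claw":-1,"dx":0,"dy":0,"dz":0,"ax":0,"ay":0,"az":-1},{"claw":-1,"dx":0,"dy":0,"dz":0,"ax":0,"ay":0,"az":-1},{"claw":-1,"dx":0,"dy":0,"dz":0,"ax":0,"ay":0,"az":-1}]'
python3 -m crank '[{"claw":0,"dx":0,"dy":0.01,"dz":0,"ax":0,"ay":0,"az":-0.9},{"claw":0,"dx":0,"dy":0,"dz":0,"ax":0,"ay":0,"az":0},{"claw":0,"dx":0,"dy":0,"dz":0,"ax":0,"ay":0,"az":0},{"claw":0,"dx":0,"dy":0,"dz":0,"ax":0,"ay":0,"az":0},{"claw":0,"dx":0,"dy":0,"dz":0,"ax":0,"ay":0,"az":0}]'
python3 -c "
from h import *
go(.5133,.0609)"
```

```text
time: 14.68
ee_pos: [0.5134, 0.0606, 0.0807]
eef_rot: [-0.406, 0.914, -0.0, 0.0]
ft_force: [0.6, -0.8, 0.5]
width: 0.0871
grip_force: 0.0
time: 15.1
ee_pos: [0.5131, 0.0608, 0.0807]
eef_rot: [-0.446, 0.895, -0.0, -0.0]
ft_force: [0.9, 0.2, 0.7]
width: 0.0617
grip_force: 0.0
th 232.9 q [ 0.76  0.51 -1.16  1.87  0.52  1.11  1.9 ] p [0.5131 0.0608 0.0807] dx,dy units -0.0 -0.0 M [ 0.14 -0.07  0.02] F [0.9 0.2 0.7] quat [-0.446  0.895 -0.    -0.   ]
```

```bash
python3 -m crank '[{"claw":0.4,"dx":0,"dy":0,"dz":0,"ax":0,"ay":0,"az":0},{"claw":0.6,"dx":0,"dy":0,"dz":0,"ax":0,"ay":0,"az":0},{"claw":1,"dx":0,"dy":0,"dz":0,"ax":0,"ay":0,"az":0},{"claw":1,"dx":0,"dy":0,"dz":0,"ax":0,"ay":0,"az":0},{"claw":1,"dx":0,"dy":0,"dz":0,"ax":0,"ay":0,"az":0},{"claw":1,"dx":0,"dy":0,"dz":0,"ax":0,"ay":0,"az":0},{"claw":1,"dx":0,"dy":0,"dz":0,"ax":0,"ay":0,"az":0},{"claw":1,"dx":0,"dy":0,"dz":0,"ax":0,"ay":0,"az":0}]' 40
python3 -m crank '[{"claw":1,"dx":0,"dy":0,"dz":0,"ax":0,"ay":0,"az":0},{"claw":1,"dx":0,"dy":0,"dz":0,"ax":0,"ay":0,"az":0},{"claw":1,"dx":0,"dy":0,"dz":0,"ax":0,"ay":0,"az":0}]' 40
python3 -c "
from h import *
go(.5133,.0609)"
```

```text
time: 15.77
ee_pos: [0.5134, 0.0607, 0.0808]
eef_rot: [-0.447, 0.895, -0.0, 0.0]
ft_force: [0.5, 0.1, 0.1]
width: 0.0119
grip_force: 43.0
time: 16.02
ee_pos: [0.5134, 0.0607, 0.0808]
eef_rot: [-0.447, 0.895, -0.0, 0.0]
ft_force: [1.5, -1.6, 0.5]
width: 0.0117
grip_force: 43.0
th 233.1 q [ 0.76  0.51 -1.16  1.87  0.52  1.11  1.9 ] p [0.5134 0.0607 0.0808] dx,dy units -0.0 0.01 M [-0.17 -0.45  0.04] F [ 1.5 -1.6  0.5] quat [-0.447  0.895 -0.     0.   ]
```

```bash
python3 -m crank '[{"claw":1,"dx":0,"dy":0,"dz":0.002,"ax":0,"ay":0,"az":0.8},{"claw":1,"dx":0,"dy":0,"dz":0.002,"ax":0,"ay":0,"az":0.8},{"claw":1,"dx":0,"dy":0,"dz":0.002,"ax":0,"ay":0,"az":0.8},{"claw":1,"dx":0,"dy":0,"dz":0.002,"ax":0,"ay":0,"az":0.8},{"claw":1,"dx":0,"dy":0,"dz":0.002,"ax":0,"ay":0,"az":0.8},{"claw":1,"dx":0,"dy":0,"dz":0.002,"ax":0,"ay":0,"az":0.8},{"claw":1,"dx":0,"dy":0,"dz":0.002,"ax":0,"ay":0,"az":0.8}]'
python3 -c "
from h import *
go(.5133,.0609)"
python3 -m crank '[{"claw":1,"dx":0,"dy":0,"dz":0.001,"ax":0,"ay":0,"az":0.5},{"claw":1,"dx":0,"dy":0,"dz":0.001,"ax":0,"ay":0,"az":0.5},{"claw":1,"dx":0,"dy":0,"dz":0,"ax":0,"ay":0,"az":0}]'
python3 -c "
from h import *
go(.5133,.0609)"
```

```text
time: 16.6
ee_pos: [0.5133, 0.0608, 0.0804]
eef_rot: [-0.167, 0.986, -0.0, 0.0]
ft_force: [1.0, -0.6, 0.8]
width: 0.0117
grip_force: 43.0
th 199.2 q [ 0.68  0.44 -1.04  1.88  0.43  1.07  1.37] p [0.5133 0.0608 0.0804] dx,dy units 0.0 0.0 M [-0.2  -0.41  0.07] F [ 1.  -0.6  0.8] quat [-0.167  0.986 -0.     0.   ]
time: 16.85
ee_pos: [0.5134, 0.0609, 0.0803]
eef_rot: [-0.116, 0.993, -0.0, 0.0]
ft_force: [1.2, -1.6, 0.7]
width: 0.0116
grip_force: 43.0
th 193.3 q [ 0.66  0.43 -1.02  1.88  0.42  1.07  1.28] p [0.5134 0.0609 0.0803] dx,dy units 0.0 0.0 M [-0.16 -0.55 -0.09] F [ 1.2 -1.6  0.7] quat [-0.116  0.993 -0.     0.   ]
```

```bash
for i in 1 2 3; do python3 -m crank '[{"claw":1,"dx":0,"dy":0,"dz":0.0015,"ax":0,"ay":0,"az":0.5},{"claw":1,"dx":0,"dy":0,"dz":0.0015,"ax":0,"ay":0,"az":0.5},{"claw":1,"dx":0,"dy":0,"dz":0,"ax":0,"ay":0,"az":0}]' | grep -E 'time|width'
python3 -c "
from h import *
go(.5133,.0609)"; done
```

```text
time: 17.1
width: 0.0115
th 187.4 q [ 0.65  0.42 -1.    1.88  0.41  1.06  1.19] p [0.5134 0.0609 0.0802] dx,dy units 0.0 0.0 M [-0.18 -0.63 -0.03] F [ 2.  -1.2  1.7] quat [-0.065  0.998 -0.     0.   ]
time: 17.35
width: 0.0118
th 181.5 q [ 0.63  0.41 -0.98  1.88  0.39  1.06  1.09] p [0.5134 0.0609 0.0802] dx,dy units 0.0 -0.0 M [-0.14 -0.54 -0.06] F [ 1.1 -1.1  2.6] quat [-0.013  1.    -0.     0.   ]
time: 17.6
width: 0.0118
th 175.5 q [ 0.62  0.41 -0.96  1.88  0.38  1.05  1.  ] p [0.5134 0.061  0.0801] dx,dy units 0.0 -0.0 M [-0.17 -0.63 -0.04] F [ 1.5 -2.1  2.6] quat [ 0.039  0.999 -0.     0.   ]
```

```bash
for i in 1 2 3; do python3 -m crank '[{"claw":1,"dx":0,"dy":0,"dz":0.0015,"ax":0,"ay":0,"az":0.5},{"claw":1,"dx":0,"dy":0,"dz":0.0015,"ax":0,"ay":0,"az":0.5},{"claw":1,"dx":0,"dy":0,"dz":0,"ax":0,"ay":0,"az":0}]' | grep -E 'time|width'
python3 -c "
from h import *
go(.5133,.0609)"; done
```

```text
time: 17.85
width: 0.0116
th 169.6 q [ 0.6   0.4  -0.94  1.88  0.37  1.05  0.9 ] p [0.5134 0.0609 0.08  ] dx,dy units 0.0 -0.0 M [-0.29 -0.68  0.78] F [ 1.2 -2.6  3.6] quat [ 0.09   0.996 -0.     0.   ]
time: 18.1
width: 0.0129
th 163.7 q [ 0.59  0.39 -0.92  1.88  0.36  1.05  0.81] p [0.5133 0.061  0.08  ] dx,dy units -0.0 -0.0 M [-0.42 -0.37  1.17] F [ 1.3 -3.   4.4] quat [ 0.142  0.99  -0.     0.   ]
time: 18.35
width: 0.0148
th 157.7 q [ 0.57  0.38 -0.9   1.88  0.35  1.04  0.71] p [0.5137 0.0609 0.08  ] dx,dy units 0.01 -0.01 M [-0.49 -0.89  1.39] F [ 3.7 -2.3  4.2] quat [ 0.194  0.981 -0.     0.001]
```

The screw seated near th≈170°: the moment jumped to 0.8 and the fingers are now spreading. I'll ease back and find the exact seat angle with small steps.

```bash
for i in 1 2 3 4; do python3 -m crank '[{"claw":1,"dx":0,"dy":0,"dz":0,"ax":0,"ay":0,"az":-0.3},{"claw":1,"dx":0,"dy":0,"dz":0,"ax":0,"ay":0,"az":-0.3},{"claw":1,"dx":0,"dy":0,"dz":0,"ax":0,"ay":0,"az":0}]' | grep -E 'width'
python3 -c "
from h import *
go(.5133,.0609)"; done
```

```text
width: 0.0142
th 161.5 q [ 0.58  0.39 -0.91  1.88  0.35  1.04  0.77] p [0.5137 0.0609 0.08  ] dx,dy units 0.01 -0.01 M [-0.46 -0.92  0.97] F [ 3.6 -2.1  5.5] quat [ 0.161  0.987 -0.     0.001]
width: 0.0137
th 165.0 q [ 0.59  0.39 -0.92  1.88  0.36  1.05  0.83] p [0.5137 0.0609 0.08  ] dx,dy units 0.01 -0.0 M [-0.42 -0.9   0.65] F [ 2.  -3.1  5.8] quat [0.131 0.991 0.    0.001]
width: 0.0125
th 168.6 q [ 0.6   0.4  -0.94  1.88  0.37  1.05  0.89] p [0.5137 0.0609 0.08  ] dx,dy units 0.01 -0.0 M [-0.35 -0.91  0.27] F [ 4.4 -1.8  5.2] quat [0.1   0.995 0.    0.001]
width: 0.0119
th 172.2 q [ 0.61  0.4  -0.95  1.88  0.37  1.05  0.94] p [0.5133 0.0609 0.0799] dx,dy units -0.0 -0.0 M [-0.33 -0.43  0.16] F [ 1.8 -1.6  6.3] quat [0.068 0.998 0.    0.   ]
```

```bash
python3 -m crank '[{"claw":1,"dx":0,"dy":0,"dz":-0.01,"ax":0,"ay":0,"az":-0.3},{"claw":1,"dx":0,"dy":0,"dz":0,"ax":0,"ay":0,"az":-0.3},{"claw":1,"dx":0,"dy":0,"dz":0,"ax":0,"ay":0,"az":0}]' | grep -E 'width'
python3 -c "
from h import *
go(.5133,.0609)"
for i in 1 2 3 4 5; do python3 -m crank '[{"claw":1,"dx":0,"dy":0,"dz":0,"ax":0,"ay":0,"az":0.2},{"claw":1,"dx":0,"dy":0,"dz":0,"ax":0,"ay":0,"az":0},{"claw":1,"dx":0,"dy":0,"dz":0,"ax":0,"ay":0,"az":0}]' | grep -E 'width'
python3 -c "
from h import *
go(.5133,.0609)"; done
```

```text
width: 0.0118
th 175.7 q [ 0.62  0.41 -0.96  1.88  0.38  1.05  1.  ] p [0.5133 0.0609 0.08  ] dx,dy units 0.0 0.0 M [-0.3  -0.64  0.01] F [ 2.5 -1.4  3.7] quat [0.038 0.999 0.    0.   ]
width: 0.0113
th 174.2 q [ 0.61  0.4  -0.96  1.88  0.38  1.05  0.98] p [0.5133 0.0609 0.08  ] dx,dy units 0.0 0.0 M [-0.29 -0.83 -0.  ] F [ 2.9 -0.8  4.7] quat [0.05  0.999 0.    0.   ]
width: 0.0116
th 173.1 q [ 0.61  0.4  -0.95  1.88  0.38  1.05  0.96] p [0.5132 0.0609 0.08  ] dx,dy units -0.0 -0.0 M [-0.24 -0.98  0.09] F [ 3.3 -2.6  5.1] quat [ 0.061  0.998 -0.     0.   ]
width: 0.0119
th 171.9 q [ 0.61  0.4  -0.95  1.88  0.37  1.05  0.94] p [0.5132 0.0609 0.08  ] dx,dy units -0.0 0.0 M [-0.33 -1.01  0.27] F [ 3.7 -1.5  3.4] quat [ 0.071  0.997 -0.     0.   ]
width: 0.0118
th 170.7 q [ 0.61  0.4  -0.94  1.88  0.37  1.05  0.92] p [0.5132 0.0609 0.08  ] dx,dy units -0.0 -0.0 M [-0.27 -1.05  0.49] F [ 4.4 -1.5  4.6] quat [ 0.081  0.997 -0.     0.   ]
width: 0.0121
th 169.5 q [ 0.6   0.4  -0.94  1.88  0.37  1.05  0.9 ] p [0.5132 0.0609 0.08  ] dx,dy units -0.0 -0.0 M [-0.28 -1.13  0.64] F [ 5.3 -1.4  3.9] quat [ 0.092  0.996 -0.     0.   ]
```

```bash
python3 -m crank '[{"claw":1,"dx":0,"dy":0,"dz":-0.003,"ax":0,"ay":0,"az":-0.8},{"claw":1,"dx":0,"dy":0,"dz":-0.003,"ax":0,"ay":0,"az":-0.8},{"claw":1,"dx":0,"dy":0,"dz":-0.003,"ax":0,"ay":0,"az":-0.8},{"claw":1,"dx":0,"dy":0,"dz":-0.003,"ax":0,"ay":0,"az":-0.8},{"claw":1,"dx":0,"dy":0,"dz":-0.003,"ax":0,"ay":0,"az":-0.8},{"claw":1,"dx":0,"dy":0,"dz":-0.003,"ax":0,"ay":0,"az":-0.8},{"claw":1,"dx":0,"dy":0,"dz":-0.003,"ax":0,"ay":0,"az":-0.8},{"claw":1,"dx":0,"dy":0,"dz":-0.003,"ax":0,"ay":0,"az":-0.8}]' | grep -E 'width'
python3 -c "
from h import *
go(.5133,.0609)"
python3 -m crank '[{"claw":1,"dx":0,"dy":0,"dz":-0.003,"ax":0,"ay":0,"az":-0.8},{"claw":1,"dx":0,"dy":0,"dz":-0.003,"ax":0,"ay":0,"az":-0.8},{"claw":1,"dx":0,"dy":0,"dz":-0.003,"ax":0,"ay":0,"az":-0.8},{"claw":1,"dx":0,"dy":0,"dz":-0.003,"ax":0,"ay":0,"az":-0.8},{"claw":1,"dx":0,"dy":0,"dz":0,"ax":0,"ay":0,"az":0}]' | grep -E 'width'
python3 -c "
from h import *
go(.5133,.0609)"
```

```text
width: 0.0119
th 208.0 q [ 0.7   0.46 -1.07  1.87  0.45  1.08  1.51] p [0.5132 0.0607 0.0805] dx,dy units -0.01 0.0 M [-0.24 -1.44  0.01] F [ 6.1 -1.2  0.8] quat [-0.242  0.97   0.     0.   ]
width: 0.0116
th 227.3 q [ 0.75  0.49 -1.14  1.87  0.5   1.1   1.81] p [0.5133 0.0606 0.0807] dx,dy units -0.01 0.01 M [-0.38 -1.58  0.08] F [ 6.  -2.4 -0.1] quat [-0.401  0.916  0.     0.   ]
```

```bash
python3 -m crank '[{"claw":1,"dx":0,"dy":0,"dz":-0.002,"ax":0,"ay":0,"az":-0.8},{"claw":1,"dx":0,"dy":0,"dz":-0.002,"ax":0,"ay":0,"az":-0.8},{"claw":1,"dx":0,"dy":0,"dz":-0.002,"ax":0,"ay":0,"az":-0.8},{"claw":1,"dx":0,"dy":0,"dz":-0.002,"ax":0,"ay":0,"az":-0.8},{"claw":1,"dx":0,"dy":0,"dz":0,"ax":0,"ay":0,"az":0}]' | grep -E 'width'
python3 -c "
from h import *
go(.5133,.0609)"
python3 -m crank '[{"claw":1,"dx":0,"dy":0,"dz":-0.002,"ax":0,"ay":0,"az":-0.7},{"claw":1,"dx":0,"dy":0,"dz":-0.002,"ax":0,"ay":0,"az":-0.7},{"claw":1,"dx":0,"dy":0,"dz":-0.002,"ax":0,"ay":0,"az":-0.7},{"claw":1,"dx":0,"dy":0,"dz":0,"ax":0,"ay":0,"az":-0.4},{"claw":1,"dx":0,"dy":0,"dz":0,"ax":0,"ay":0,"az":0},{"claw":1,"dx":0,"dy":0,"dz":0,"ax":0,"ay":0,"az":0}]' | grep -E 'width'
python3 -c "
from h import *
go(.5133,.0609)"
```

```text
width: 0.0121
th 246.5 q [ 0.79  0.54 -1.2   1.87  0.56  1.13  2.11] p [0.5134 0.0606 0.081 ] dx,dy units -0.01 0.01 M [-0.4  -1.65  0.02] F [ 7.5 -2.7  0. ] quat [-0.548  0.836  0.     0.   ]
width: 0.0117
th 261.2 q [ 0.82  0.57 -1.25  1.87  0.6   1.15  2.34] p [0.5134 0.0605 0.0811] dx,dy units -0.01 0.01 M [-0.28 -1.74  0.01] F [ 7.1 -1.9 -1.1] quat [-0.651  0.759 -0.     0.   ]
```

Now a final trim of about +1.7°, then a look at everything before handing in.

```bash
python3 -m crank '[{"claw":1,"dx":0,"dy":0,"dz":0,"ax":0,"ay":0,"az":-0.28},{"claw":1,"dx":0,"dy":0,"dz":0,"ax":0,"ay":0,"az":0},{"claw":1,"dx":0,"dy":0,"dz":0,"ax":0,"ay":0,"az":0},{"claw":1,"dx":0,"dy":0,"dz":0,"ax":0,"ay":0,"az":0}]' | grep -E 'width|grip'
python3 - <<'E'
from h import *
go(.5133,.0609)
c=r.camera("scene");save(c,"pics/s5.png",(225,150,325,250),6)
E
```

```text
width: 0.0119
grip_force: 42.7
th 262.9 q [ 0.82  0.58 -1.26  1.87  0.61  1.15  2.36] p [0.5134 0.0605 0.0811] dx,dy units -0.01 0.01 M [-0.27 -1.73  0.08] F [ 7.1 -2.  -1.6] quat [-0.662  0.75  -0.     0.   ]
```

View pics/s5.png

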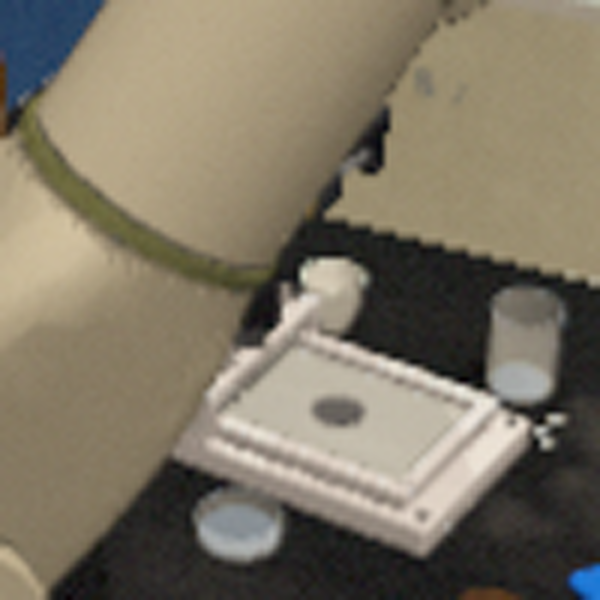

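The plate lies flat at (335,410), and the dish (240,522), crucible (332,290) and beaker (525,340) have not moved. The arm hides the wing, but the grip reads 11.9 mm at 43 N with the tool 90° back from the seat.

```bash
python3 -c "
from h import *
print(r.close_job())"
```

```text
the job is handed in; nothing more can be done
None
```

I pressed the plate down to a hard stop at its home height, turned the thumbscrew clockwise to its seat and backed it off about 90°, and handed the job in at roughly 24 s (by step count) still gripping it, with the vessels unmoved; I let go of the screw once, partway through tightening, to re-centre the grip, and the arm hid the wing in the last picture, so the final angle comes from tool rotation and grip readings.

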